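Seat the organiser tray on its carousel

ROBOT

A 7-joint arm with a two-finger parallel gripper is mounted at the origin on the work surface; the furniture and walls round the work are solid. World frame = base frame: x ahead of the robot, y to its left, z up, the work surface at z = 0. Lengths are in m, angles in rad, forces in N, time in s.
With the tool pointing down it reaches from about 0.35 to 0.9 m from the base axis. Payload 8.1 kg.
Tool frame: the origin (TCP) lies at the very end of the fingers, on their centre line; the grasp point (between the pads) lies 19 mm behind it; z points along the fingers, x is the direction in which the jaws open and shut, and the axes are right-handed (so a half turn about z gives the same grasp; the last joint's range is limited). The gripper opens to 85 mm and grips with 20 to 120 N. Pads are 22 mm wide; open, the fingers measure 114 mm over their backs; the gripper's body (76 mm by 85 mm) begins 54 mm behind the grasp point. The pads swing forward as they close: fully open they stand 13 mm farther back than shut.
Start: joints at [-1.3, 0.434, 0.025, 1.573, -0.012, 1.134, -0.075], TCP at [0.228, 0.582, 0.231] pointing down, gripper open.
Joint ranges: [-2.62, 2.62], [-0.44, 2.09], [-1.27, 1.32], [0.08, 2.57], [-1.32, 4.46], [0.12, 2], [-2.74, 2.74]. Speed limits (rad/s): [2.22, 2.22, 3.01, 3.01, 3.14, 3.14, 3.14].

INTERFACE

Orientations are given as a unit quaternion [x, y, z, w].
In Python, from workcell import bot gives the robot as it stands.
- The arm moves only by the shell command python3 -m pendant 'ROWS' [OPENING]. ROWS is text: rows parted by semicolons, each of 6 numbers parted by spaces: the shift along the tool's x, y, z each as a share of 3 cm, from -1 to 1, then the turn, a rotation vector about the tool's x, y, z each as a share of 0.1 rad, from -1 to 1. A call has 1 to 8 rows; each row shifts and turns the pose as measured when the row begins, along the tool's axes as they then stand; what a row does not reach is not made up. A row lasts 1/8 s, in which the tool goes at most 62.5 mm and 10.7 degrees, less where a joint would pass 70% of its speed; a pose out of reach is approached as far as the arm can. A call with a number of a shift or a turn outside -1 to 1 is refused whole. A call with a gripper value outside its range is refused whole. OPENING is the opening, from -1 (shut) to 1 (fully open), set as the call begins (- or left out, the last holds). The fingers move at their own pace and stop on an object; the grip force is fixed at half the most. Time passes only in rows, so rows that do not move let the fingers close. It gives the time, the measured TCP pose, the force and the opening at its end, in the units of the state.
- bot.get_state(): the state, without advancing time (a new reading comes with each control period).
- bot.read_camera(name): name is "scene" or "top" or "wrist"; returns a dict with "color" (420x560x3 uint8, blue, green, red), "depth" (420x560 float32, m along the optical axis (not along the pixel's ray), 0 where there is no reading), "K" (3x3 intrinsics, pixels), "dist" ([k1, k2, p1, p2, k3] as OpenCV has them; the pictures are not rectified), "eye" and "attitude" of the camera in the world; the wrist camera has in their place "hand_eye" (4x4, takes a point from camera to tool coordinates, whose origin is the TCP and whose axes are the tool frame's). Camera axes: x right, y up, looking along -z (the intrinsics and any distortion apply to the point x, -y, -z); pixel columns grow to the right and rows downward; lengths in m; the calibration is good to about 2 mm. A picture is of the moment at which its call begins: read the wrist's pose just before it.
- bot.close_job(): hands the job in, once; it reports no verdict.
The state is a dict: "time_s": time; "joints": joint angles; "dq": joint speeds; "tau": joint torques, N m; "position": TCP position; "ee_rot": TCP orientation; "wrist_force": force on the tool from outside, world axes, zero at the start; "moment": the same for the moment, N m; "width": opening from 0.0 (shut) to 1.0 (fully open).
Only numpy, scipy, OpenCV 4.12 (cv2) and the standard library are available. Lean on these libraries where they do the work, as an engineer would, in place of code of your own. Each camera call takes 0.05 s, during which the arm holds its last target.

TASK

Put the square wooden organiser tray back on its desk carousel: lower it over the steel spindle, turn it gently until its hole finds the brass drive pin, and let it down fully home, flat on the steel disc, then let go. Be gentle: never force the tray down while it is standing on the pin, and leave the other things on the desk where they are.

Things in the scene. Friction and masses are not known exactly. Their poses are not given: they have to be found in the camera images.
- tray: Loose square organiser tray of pale wood, 110 x 110 mm, 0.25 to 0.5 kg, upright on the desk. Origin: centre of its underside; z up. Floor 8 mm thick, rim 24 mm high, two low dividers along y, in the centre a darker hub 36 x 36 mm that reaches 42 mm above the underside. An orange dot on the rim marks its +x side, where the pin hole is.
- tray_seat (a point): centre of the tray's underside, at the mouth of the blind central bore (14 mm diameter, 32 mm deep, open below); axes as the tray
- tray_hole (a point): lower mouth of the tray's one pin hole: round, 11 mm diameter, right through the floor, 38 mm from the bore along the tray's +x
- tray_grip (a point): where to pinch the handle fin, 66 mm above the underside. The fin stands on the hub: 44 mm long along the tray's x, 16 mm thick along y, from 42 to 81 mm above the underside; pinch it across its 16 mm
- carousel_base: Carousel base fixed to the desk: black round foot, 128 mm diameter, orange T mark on its +x side. Origin: centre of its underside, on the desk; z up. On it lies a dark steel disc, 102 mm diameter, that carries a central steel spindle (12 mm diameter, 30 mm high above the disc, upper 8 mm tapered) and a brass drive pin. The disc turns only stiffly (0.6 N m).
- base_seat (a point): centre of the disc's top face, 22 mm above the desk; the tray's underside rests here when home. The pin: 8 mm diameter, 12 mm high above the disc, 38 mm from the spindle's axis; its bearing is not measured and differs each time, within 0.6 rad either side of the base's +x (the T mark): find it by sight or feel. Off the pin hole, the tray stands on the pin, 12 mm too high.
- mug: white mug, 79 mm wide, 89 mm high; origin at its underside. Leave it alone
- clock: clock and thermometer pair, 45 x 130 x 68 mm; origin at its underside. Leave it alone
- stapler: dark blue stapler, 36 x 148 x 51 mm; origin at its underside. Leave it alone
- eraser: white eraser in a blue sleeve, 21 x 44 x 12 mm; origin at its underside. Leave it alone
- highlighter: yellow highlighter, 14 x 118 x 12 mm; origin at its underside. Leave it alone

How it is judged:
On the way:
1. the tray has been lifted clear of the desk, level (height (world z) of tray above 0.05 m and angle between tray's own z axis and vertical below 0.2 rad), for 0.1 s.
At the end, for the whole second after the job is handed in: The tray lies fully home on the disc, over both spindle and pin: its underside within 2.5 mm of the disc's face, centred within 3 mm, level within 0.03 rad, released and at rest (z of tray_seat in the frame of base_seat between -0.003 and 0.0025 m and horizontal distance between tray_seat and base_seat below 0.003 m and angle between tray's own z axis and vertical below 0.03 rad and contact force between the fingers and tray below 0.1 N and linear speed of tray below 0.01 m/s); the robot touches nothing.
It fails at once if the tray is pressed or dropped on the carousel with more than 40 N (contact force between tray and carousel_base above 40 N).
It fails at once if another thing on the desk is moved by more than 30 mm (distance of any of mug, clock, stapler, eraser, highlighter from where it was at the start of the episode above 0.03 m).
It also fails if it takes over 64 s, if anything falls off the work surface, if the arm or the gripper's body presses on something with over 40 N, if the wrist force passes 120 N, or if a joint passes its speed limit or range.

## Working session

There is one attempt and no reset: what is moved stays moved. The work goes in short steps, Python scripts to look and compute and a shell command to move; the robot and the scene stay as the last step left them, time stands still between calls to the robot, and variables do not carry over. Pictures are saved under pics/ and viewed, and the job is handed in when it is done.

```bash
mkdir -p pics; ls
cat > h.py <<'E'
import numpy as np, cv2
from scipy.spatial.transform import Rotation as R
from workcell import bot
def cam(n):
    s=bot.get_state(); c=bot.read_camera(n)
    if n=='wrist':
        T=np.eye(4);T[:3,:3]=R.from_quat(s['ee_rot']).as_matrix();T[:3,3]=s['position']
        c['T']=T@np.array(c['hand_eye'])
    else:
        T=np.eye(4);a=np.array(c['attitude'],float)
        T[:3,:3]=a if a.shape==(3,3) else R.from_quat(a).as_matrix()
        T[:3,3]=c['eye'];c['T']=T
    return c
def rays(c,uv):
    uv=np.array(uv,float).reshape(-1,1,2)
    p=cv2.undistortPoints(uv,np.array(c['K'],float),np.array(c['dist'],float)).reshape(-1,2)
    return np.c_[p[:,0],-p[:,1],-np.ones(len(p))]
def at_z(c,uv,z):
    r=rays(c,uv)@c['T'][:3,:3].T; o=c['T'][:3,3]
    return o+r*((z-o[2])/r[:,2])[:,None]
def by_depth(c,uv):
    uv=np.array(uv).reshape(-1,2); d=c['depth'][uv[:,1].astype(int),uv[:,0].astype(int)]
    return (rays(c,uv)*d[:,None])@c['T'][:3,:3].T+c['T'][:3,3]
def proj(c,P):
    P=np.array(P,float).reshape(-1,3); q=(P-c['T'][:3,3])@c['T'][:3,:3]
    q=q*[1,-1,-1]
    return cv2.projectPoints(q,np.zeros(3),np.zeros(3),np.array(c['K'],float),np.array(c['dist'],float))[0].reshape(-1,2)
E
python3 - <<'E'
from h import *
s=bot.get_state();print({k:np.round(v,3) for k,v in s.items()})
for n in ['scene','top','wrist']:
    c=cam(n);cv2.imwrite(f'pics/{n}0.png',c['color']);print(n,c['T'].round(3).tolist(),c.get('attitude'),np.round(c['K'],1).tolist(),c['dist'])
    np.savez(f'{n}0.npz',**{k:np.array(v) for k,v in c.items()})
E
```

```text
pics
{'time_s': np.float64(0.0), 'joints': array([-1.3  ,  0.435,  0.025,  1.574, -0.012,  1.134, -0.075]), 'dq': array([ 0.001,  0.001,  0.   , -0.001,  0.   , -0.001, -0.001]), 'tau': array([ 0.0000e+00, -6.7049e+01,  1.0250e+00, -3.1620e+01,  1.6000e-02,
        1.3000e-02,  0.0000e+00]), 'position': array([0.228, 0.581, 0.23 ]), 'ee_rot': array([ 0.826,  0.563, -0.001,  0.001]), 'wrist_force': array([-0.001, -0.138,  0.967]), 'moment': array([-0.041, -0.016, -0.008]), 'width': np.float64(0.996)}
scene [[-0.877, 0.374, -0.302, 0.233], [-0.481, -0.697, 0.533, 0.36], [-0.011, 0.612, 0.791, 0.761], [0.0, 0.0, 0.0, 1.0]] [-0.08525761  0.3120505   0.91709761 -0.23299697] [[394.0, 0.0, 279.0], [0.0, 394.0, 197.6], [0.0, 0.0, 1.0]] [-0.07017503  0.          0.          0.          0.        ]
top [[0.014, 0.992, -0.122, 0.336], [-1.0, 0.014, -0.002, -0.117], [0.0, 0.122, 0.993, 1.383], [0.0, 0.0, 0.0, 1.0]] [ 0.04337576 -0.04283124 -0.7007767   0.71077144] [[510.5, 0.0, 279.6], [0.0, 510.5, 213.6], [0.0, 0.0, 1.0]] [-0.09930267  0.          0.          0.          0.        ]
wrist [[0.365, -0.889, -0.277, 0.157], [0.931, 0.348, 0.11, 0.609], [-0.002, -0.298, 0.955, 0.372], [0.0, 0.0, 0.0, 1.0]] None [[315.2, 0.0, 279.9], [0.0, 315.2, 210.5], [0.0, 0.0, 1.0]] [0.0102222 0.        0.        0.        0.       ]
```

View pics/scene0.png

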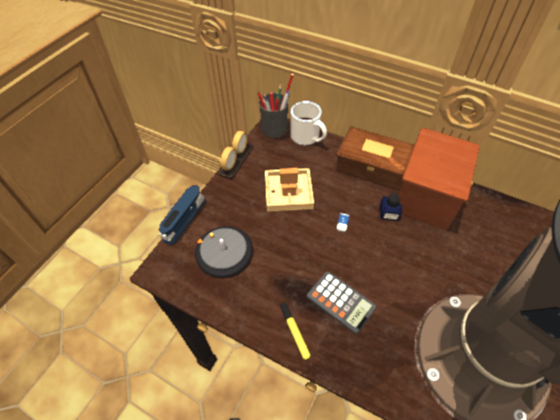

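View pics/top0.png

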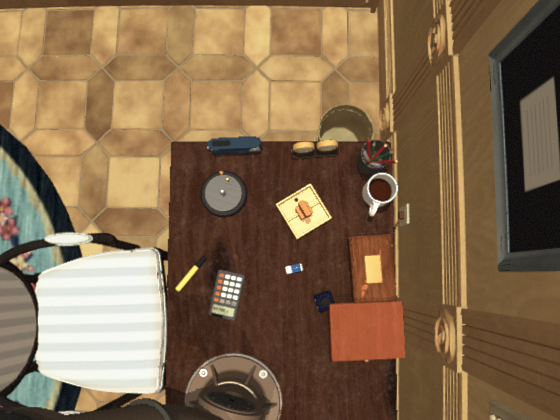

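View pics/wrist0.png

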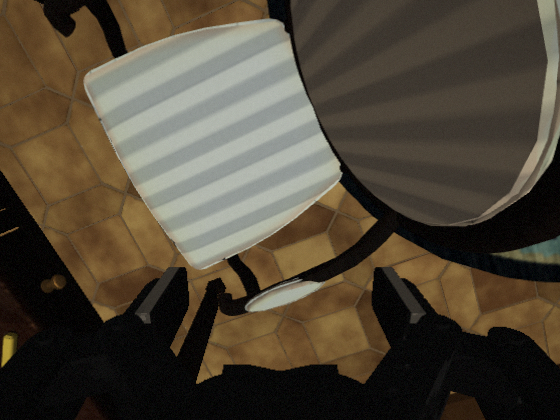

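The scene image shows the tray at about (290,188) and the carousel at about (224,250). In the top image they are at (303,211) and (223,193). I'll zoom in on both.

Run:
```python
import cv2,numpy as np
t=cv2.imread('pics/top0.png');s=cv2.imread('pics/scene0.png')
z=lambda im,u,v,w,h:cv2.resize(im[v:v+h,u:u+w],(400,300),interpolation=cv2.INTER_CUBIC)
A=np.vstack([np.hstack([z(t,190,165,80,60),z(t,264,181,80,60)]),np.hstack([z(s,180,220,80,60),z(s,250,158,80,60)])])
cv2.imwrite('pics/zoom0.png',A)
```

```text
(no output)
```

View pics/zoom0.png

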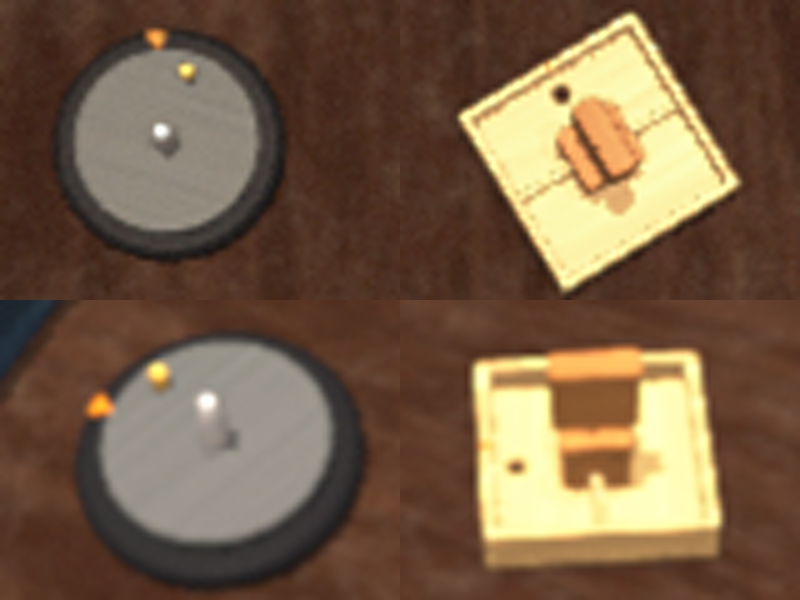

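The spindle, brass pin, T mark, tray hole and fin are all visible. In the zoom, the pin is at (187,71) and the spindle tip at (162,130) on the left. The hole is at (562,94) and the rim corners are clear on the right.

Run:
```python
from h import *
def ld(n): 
    z=np.load(n+'0.npz',allow_pickle=True); return {k:z[k] for k in z.files}
t=ld('top');s=ld('scene')
tl=lambda u,v:(190+(u+.5)/5-.5,165+(v+.5)/5-.5)
tr=lambda u,v:(264+(u-400+.5)/5-.5,181+(v+.5)/5-.5)
sl=lambda u,v:(180+(u+.5)/5-.5,220+(v-300+.5)/5-.5)
sr=lambda u,v:(250+(u-400+.5)/5-.5,158+(v-300+.5)/5-.5)
def p(n,c,uv,z): a=at_z(c,[uv],z)[0]; print(n,a.round(4)); return a
sp=p('spindle',t,tl(162,130),.052); p('disc',t,tl(166,139.5),.022); pin=p('pin',t,tl(187,71),.034);T=p('T',t,tl(157,38),.02)
sp2=p('S spindle',s,sl(206,401),.052); pin2=p('S pin',s,sl(158,373),.034);T2=p('S T',s,sl(98,405),.02)
d=p('S disc',s,sl((100+333)/2,(337+543)/2),.022)
for a,b,c in((sp,pin,T),(sp2,pin2,T2)):
    v=b-a;w=c-a;print('pin r',np.hypot(*v[:2]),'bearing',np.arctan2(v[1],v[0]),'T',np.hypot(*w[:2]),np.arctan2(w[1],w[0]))
C=at_z(t,[tr(632,13),tr(740,183),tr(567,292),tr(459,117)],.024);print('tray corners',C.round(4),C.mean(0),np.linalg.norm(C-np.roll(C,1,0),axis=1))
h=p('hole',t,tr(562,94),.008);m=C.mean(0);v=h-m;print(np.hypot(*v[:2]),np.arctan2(v[1],v[0]))
e=C[0]-C[1];print('edge dir',np.arctan2(e[1],e[0]))
e=C[3]-C[2];print('edge dir',np.arctan2(e[1],e[0]))
h=p('S hole',s,sr(516,467),.008);C=at_z(s,[sr(474,360),sr(697,350),sr(722,527),sr(487,541)],.024);print(C.round(4),C.mean(0),np.linalg.norm(C-np.roll(C,1,0),axis=1))
v=h-C.mean(0);print(np.hypot(*v[:2]),np.arctan2(v[1],v[0]))
```

```text
spindle [0.5578 0.0381 0.052 ]
disc [0.5577 0.0393 0.022 ]
pin [0.5932 0.0277 0.034 ]
T [0.6139 0.0461 0.02  ]
S spindle [0.5572 0.0394 0.052 ]
S pin [0.592  0.0293 0.034 ]
S T [0.6128 0.0495 0.02  ]
S disc [0.5559 0.0401 0.022 ]
pin r 0.03684395646861203 bearing -0.2871509289798311 T 0.05663207157557793 0.14098775862197674
pin r 0.03620268473037788 bearing -0.2806076251010167 T 0.05650204778356452 0.1799925513720538
tray corners [[ 0.5861 -0.1961  0.024 ]
 [ 0.4944 -0.2547  0.024 ]
 [ 0.4345 -0.1624  0.024 ]
 [ 0.528  -0.1034  0.024 ]] [ 0.510748 -0.179152  0.024   ] [0.10939799 0.10884863 0.10996052 0.11050835]
hole [ 0.5437 -0.1591  0.008 ]
0.03853480210783723 0.5458420923990531
edge dir 0.5685858997240195
edge dir 0.5634833022423936
S hole [ 0.5432 -0.1578  0.008 ]
[[ 0.5887 -0.1968  0.024 ]
 [ 0.4933 -0.2555  0.024 ]
 [ 0.4341 -0.161   0.024 ]
 [ 0.5269 -0.1019  0.024 ]] [ 0.51072921 -0.17880306  0.024     ] [0.11324525 0.112089   0.11151953 0.11002957]
0.03863588654811545 0.5745435833530065
```

Both cameras agree:
- **Carousel:** centre about (0.5575, 0.039), pin bearing about −0.284.
- **Tray:** centre about (0.5107, −0.179), yaw about 0.565.

I'll approach with the jaw axis at yaw −1.006, which suits the range of joint 7 in both places.

```bash
cat > plan.py <<'E'
import sys
from h import *
# usage: plan.py x y z jawyaw [n]
def plan(x,y,z,yaw,n=8,q=1):
    s=bot.get_state();p=np.array(s['position']);M=R.from_quat(s['ee_rot']);mat=M.as_matrix()
    cy=np.arctan2(mat[1,0],mat[0,0])
    print('t',round(float(s['time_s']),2),'pos',p.round(4),'yaw',round(cy,3),'zaxis',mat[:,2].round(3),'F',np.round(s['wrist_force'],1),'w',round(float(s['width']),3),'j7',round(float(s['joints'][6]),2))
    tgt=np.array([x,y,z]);goal=R.from_matrix(np.array([[np.cos(yaw),np.sin(yaw),0],[np.sin(yaw),-np.cos(yaw),0],[0,0,-1.]]))
    rows=[]
    for i in range(n):
        d=M.inv().apply(tgt-p)/.03; k=max(1,abs(d).max()); d=d/k
        r=(M.inv()*goal).as_rotvec()/.1
        kr=max(1,abs(r).max()); r=r/kr
        d=d.round(2);r=r.round(2)
        rows.append(' '.join('%g'%v for v in np.r_[d,r]+0.))
        p=p+M.apply(d*.03);M=M*R.from_rotvec(r*.1)
    print('; '.join(rows));print('end',p.round(4),'left',np.round(tgt-p,4))
if __name__=='__main__':
    a=[float(v) for v in sys.argv[1:]]
    plan(*a[:4],n=int(a[4]) if len(a)>4 else 8)
E
python3 plan.py .5107 -.179 .17 -1.006
```

```text
t 0.15 pos [0.2281 0.5815 0.2307] yaw 1.197 zaxis [-0.    -0.001 -1.   ] F [0.3 0.1 0.2] w 0.999 j7 -0.08
-1 0.89 0.1 0 0 1; -0.91 1 0.1 0 0 1; -0.75 1 0.09 0 0 1; -0.6 1 0.09 0 0 1; -0.47 1 0.08 0 0 1; -0.35 1 0.08 0 0 1; -0.25 1 0.08 0 0 1; -0.14 1 0.08 0 0 1
end [0.3255 0.3196 0.21  ] left [ 0.1852 -0.4986 -0.04  ]
```

```bash
python3 -m pendant '-1 0.9 0 0 0 1; -0.9 1 0 0 0 1; -0.75 1 0 0 0 1; -0.6 1 0 0 0 1; -0.45 1 0 0 0 1; -0.35 1 0 0 0 1; -0.25 1 0 0 0 1; -0.15 1 0 0 0 1' 1; python3 plan.py .5107 -.179 .17 -1.006
```

```text
time_s: 1.15
position: [0.3244, 0.3119, 0.2287]
ee_rot: [0.982, 0.186, -0.002, 0.001]
wrist_force: [0.5, -0.4, -0.2]
width: 0.998
t 1.15 pos [0.3244 0.3119 0.2287] yaw 0.375 zaxis [-0.003 -0.003 -1.   ] F [ 0.5 -0.4 -0.2] w 0.998 j7 -0.46
-0.01 1 0.11 0 0 1; 0.09 1 0.11 0 0 1; 0.19 1 0.12 0 0 1; 0.3 1 0.12 0 0 1; 0.41 1 0.12 0 0 1; 0.53 1 0.13 0.01 0 1; 0.67 1 0.14 0 0 1; 0.82 1 0.15 0.01 0 1
end [0.4181 0.0658 0.1992] left [ 0.0926 -0.2448 -0.0292]
```

```bash
python3 -m pendant '0 1 0.1 0 0 1; 0.1 1 0.1 0 0 1; 0.2 1 0.1 0 0 1; 0.3 1 0.1 0 0 1; 0.4 1 0.1 0 0 1; 0.55 1 0.1 0 0 1; 0.65 1 0.1 0 0 1; 0.8 1 0.1 0 0 1'; python3 plan.py .5107 -.179 .17 -1.006
```

```text
time_s: 2.15
position: [0.4169, 0.0518, 0.2042]
ee_rot: [0.973, -0.232, -0.001, 0.002]
wrist_force: [1.4, 0.4, 0.8]
width: 0.996
t 2.15 pos [0.4169 0.0518 0.2042] yaw -0.467 zaxis [-0.002 -0.003 -1.   ] F [1.4 0.4 0.8] w 0.996 j7 -0.61
1 0.87 0.18 0.01 0 1; 1 0.71 0.17 0.01 0 1; 1 0.57 0.16 0 0 1; 1 0.44 0.15 0.01 0 1; 1 0.33 0.15 0 0 1; 1 0.22 0.14 0 0 0.39; 1 0.18 0.14 0 0 0; 0.41 0.08 0.05 0 0 0
end [ 0.5107 -0.1791  0.1701] left [ 0.      0.0001 -0.0001]
```

```bash
python3 -m pendant '1 0.85 0.2 0 0 1; 1 0.7 0.2 0 0 1; 1 0.55 0.15 0 0 1; 1 0.45 0.15 0 0 1; 1 0.35 0.15 0 0 1; 1 0.2 0.15 0 0 0.4; 0.8 0.15 0.1 0 0 0; 0 0 0 0 0 0'; python3 plan.py .5107 -.179 .17 -1.006 2
python3 - <<'E'
from h import *
c=cam('wrist');cv2.imwrite('pics/w1.png',c['color'])
np.savez('w1.npz',**{k:np.array(v) for k,v in c.items()})
m=np.array([.5107,-.179]);a=.565;u=np.array([np.cos(a),np.sin(a)]);v=np.array([-u[1],u[0]])
print(proj(c,[[*(m+u*.038),.008],[*(m+u*.022),.081],[*(m-u*.022),.081]]).round(1))
E
```

```text
time_s: 3.15
position: [0.5007, -0.1805, 0.17]
ee_rot: [0.865, -0.502, 0.001, 0.003]
wrist_force: [0.6, -0.7, 1.0]
width: 1.001
t 3.15 pos [ 0.5007 -0.1805  0.17  ] yaw -1.052 zaxis [-0.002 -0.006 -1.   ] F [ 0.6 -0.7  1. ] w 1.001 j7 -0.45
0.12 -0.31 0 0.05 -0.04 -0.46; 0 0 0 0 0 0
end [ 0.5106 -0.179   0.17  ] left [ 0.0001 -0.      0.    ]
[[281.1 142.3]
 [283.  173.7]
 [285.4 229.4]]
```

View pics/w1.png

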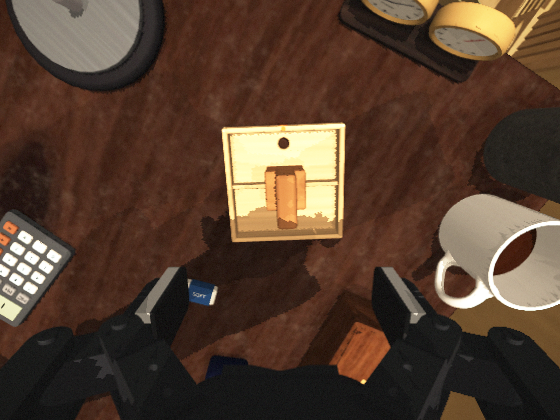

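The wrist view shows the tray hole at (283,143), the rim corners at about (222,127), (345,124), (343,238) and (233,242), and the fin top from (287,168) to (288,229). I'll measure from this closer view.

Run:
```python
from h import *
z=np.load('w1.npz',allow_pickle=True);c={k:z[k] for k in z.files}
C=at_z(c,[(222.5,127.5),(345,124),(343,238),(233,241)],.024);print(C.round(4),C.mean(0),np.linalg.norm(C-np.roll(C,1,0),axis=1))
h=at_z(c,[(283.5,143)],.008)[0];print(h);v=h-C.mean(0);print(np.hypot(*v[:2]),np.arctan2(v[1],v[0]))
f=at_z(c,[(277,170),(297,170),(278,229),(299,228)],.081);print(f.round(4),f.mean(0))
e=C[1]-C[0];print(np.arctan2(e[1],e[0])+np.pi/2);e=C[0]-C[3];print(np.arctan2(e[1],e[0]))
P=by_depth(c,[(287,200),(288,215),(284,160),(320,160)]);print(P.round(4))
im=c['color'][110:260,200:370];cv2.imwrite('pics/w1z.png',cv2.resize(im,None,fx=4,fy=4,interpolation=cv2.INTER_CUBIC))
```

```text
[[ 0.5295 -0.1067  0.024 ]
 [ 0.5855 -0.1988  0.024 ]
 [ 0.494  -0.2565  0.024 ]
 [ 0.4378 -0.164   0.024 ]] [ 0.51170654 -0.18150142  0.024     ] [0.10815234 0.1077718  0.10817483 0.10819447]
[ 0.54333662 -0.16096745  0.008     ]
0.03771081461961199 0.5758062843702303
[[ 0.5295 -0.162   0.081 ]
 [ 0.5368 -0.1748  0.081 ]
 [ 0.4896 -0.1856  0.081 ]
 [ 0.4984 -0.1994  0.081 ]] [ 0.51354335 -0.18044317  0.081     ]
0.5459261453963884
0.5591058970054786
[[ 0.5131 -0.1801  0.08  ]
 [ 0.5031 -0.1867  0.0802]
 [ 0.5295 -0.1695  0.0065]
 [ 0.5467 -0.1997  0.0066]]
```

View pics/w1z.png

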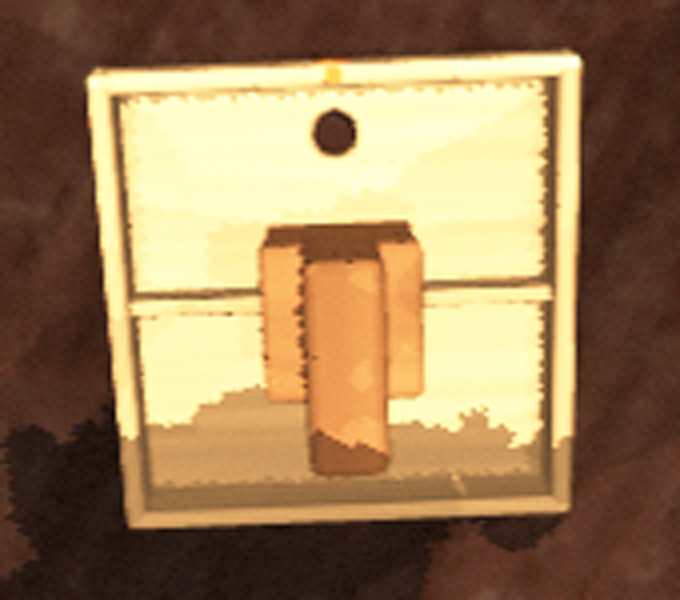

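```bash
python3 plan.py .5115 -.1805 .048 -1.01 6
```

```text
t 3.2 pos [ 0.5005 -0.1792  0.1699] yaw -1.051 zaxis [-0.002 -0.005 -1.   ] F [-0.1  0.1 -0.3] w 0.999 j7 -0.46
0.05 -0.08 1 0.04 -0.04 -0.41; 0.06 -0.07 1 0 0 0; 0.06 -0.07 1 0 0 0; 0.05 -0.07 1 0 0 0; 0 -0.01 0.06 0 0 0; 0 0 0 0 0 0
end [ 0.5115 -0.1803  0.0481] left [-0.     -0.0002 -0.0001]
```

```bash
python3 -m pendant '0.22 -0.3 0 0.05 -0.04 -0.4; 0 0 1 0 0 0; 0 0 1 0 0 0; 0 0 0.8 0 0 0; 0 0 0 0 0 0'; python3 plan.py .5115 -.1805 .048 -1.01 3
```

```text
time_s: 3.82
position: [0.5109, -0.1764, 0.0843]
ee_rot: [0.875, -0.484, -0.001, -0.002]
wrist_force: [0.5, -0.4, 1.1]
width: 0.998
t 3.83 pos [ 0.5109 -0.1764  0.0843] yaw -1.01 zaxis [ 0.001  0.004 -1.   ] F [ 0.5 -0.4  1.1] w 0.998 j7 -0.32
0.11 0.05 1 -0.02 0.03 0; 0.02 0.01 0.21 0 0 0; 0 0 0 0 0 0
end [ 0.5115 -0.1806  0.048 ] left [ 0.      0.0001 -0.    ]
```

```bash
python3 -m pendant '0.13 0.06 0.8 0 0.03 0; 0 0 0.4 0 0 0; 0 0 0 0 0 0'; python3 plan.py .5115 -.1805 .048 -1.01 2
```

```text
time_s: 4.2
position: [0.513, -0.1797, 0.0503]
ee_rot: [0.875, -0.483, 0.002, -0.002]
wrist_force: [-0.1, 0.3, 0.2]
width: 0.997
t 4.2 pos [ 0.513  -0.1797  0.0503] yaw -1.009 zaxis [ 0.005  0.002 -1.   ] F [-0.1  0.3  0.2] w 0.997 j7 -0.28
0 0.06 0.08 -0.05 -0.02 0.01; 0 0 0 0 0 0
end [ 0.5115 -0.1806  0.0479] left [0.     0.0001 0.0001]
```

```bash
python3 -m pendant '0 0.06 0.08 -0.05 -0.02 0; 0 0 0 0 0 0; 0 0 0 0 0 0; 0 0 0 0 0 0; 0 0 0 0 0 0; 0 0 0 0 0 0; 0 0 0 0 0 0' -1;python3 plan.py .5115 -.1805 .048 -1.01 1;  python3 - <<'E'
from h import *
c=cam('scene');cv2.imwrite('pics/s2.png',cv2.resize(c['color'][120:270,200:400],None,fx=4,fy=4))
E
```

```text
time_s: 5.08
position: [0.5126, -0.1806, 0.05]
ee_rot: [0.875, -0.483, 0.001, -0.001]
wrist_force: [-0.5, 0.8, 0.2]
width: 0.176
t 5.08 pos [ 0.5126 -0.1806  0.05  ] yaw -1.009 zaxis [ 0.003  0.    -1.   ] F [-0.5  0.8  0.2] w 0.176 j7 -0.28
-0.02 0.03 0.07 -0.02 -0.01 0.01
end [ 0.5115 -0.1805  0.0479] left [-0.      0.      0.0001]
```

View pics/s2.png

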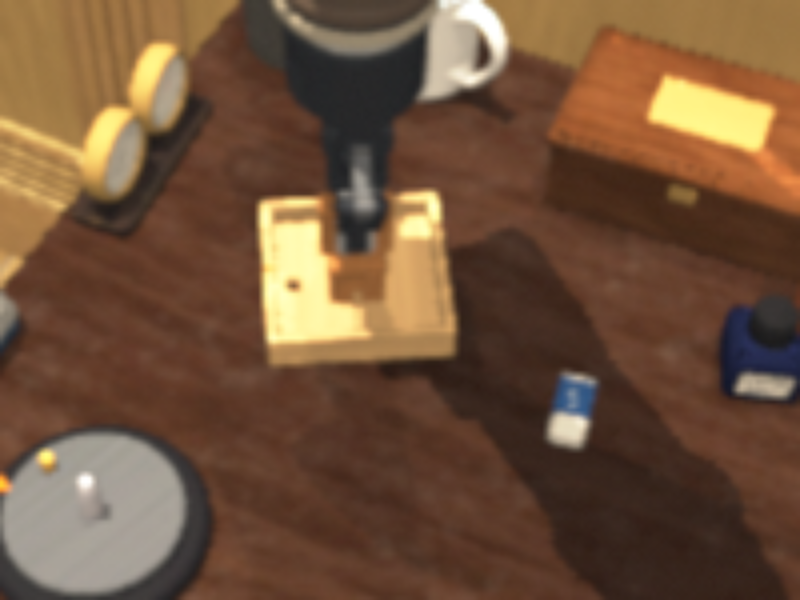

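The fingers have closed on the fin (opening about 15 mm) and the tray is still flat. Next I'll lift it.

```bash
python3 -m pendant '0 0 -0.5 0 0 0; 0 0 -1 0 0 0; 0 0 -1 0 0 0; 0 0 -1 0 0 0; 0 0 0 0 0 0; 0 0 0 0 0 0'; python3 plan.py .5575 .039 .13 -1.855 8;  python3 - <<'E'
from h import *
c=cam('scene');cv2.imwrite('pics/s3.png',cv2.resize(c['color'][120:270,200:400],None,fx=3,fy=3))
c=cam('wrist');cv2.imwrite('pics/w3.png',c['color'])
np.savez('w3.npz',**{k:np.array(v) for k,v in c.items()})
E
```

```text
time_s: 5.88
position: [0.5104, -0.1805, 0.1599]
ee_rot: [0.875, -0.484, -0.0, -0.0]
wrist_force: [-0.2, -0.7, -3.0]
width: 0.174
t 5.88 pos [ 0.5104 -0.1805  0.1599] yaw -1.01 zaxis [-0.     0.001 -1.   ] F [-0.2 -0.7 -3. ] w 0.174 j7 -0.4
-1 -0.97 0.19 0 0 1; -1 -0.8 0.17 0 0 1; -1 -0.64 0.16 0 0 1; -1 -0.51 0.15 0 0 1; -1 -0.39 0.14 0 0 1; -1 -0.28 0.14 0 0 1; -0.38 -0.07 0.05 0 0 1; 0 0 0 0 0.01 1
end [0.5575 0.0389 0.1301] left [-0.      0.0001 -0.0001]
```

View pics/s3.png

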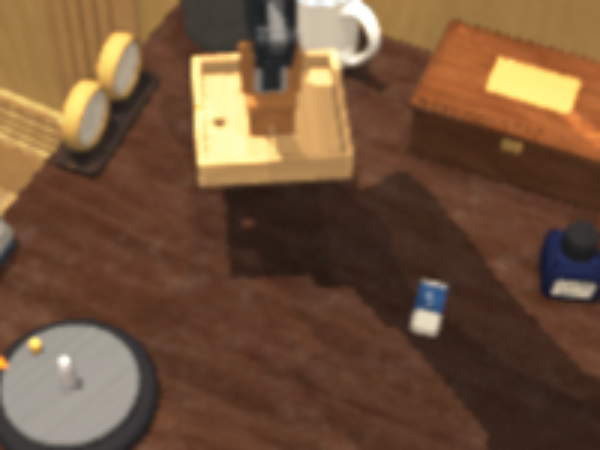

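View pics/w3.png

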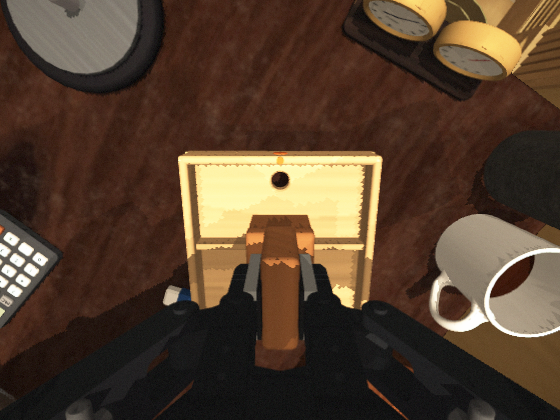

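The tray is held and level in the air, with its hole visible through the wrist camera at (280,180). I'll measure how the tray sits in the tool frame.

Run:
```python
from h import *
z=np.load('w3.npz',allow_pickle=True);c={k:z[k] for k in z.files}
c['T']=c['hand_eye']
print(by_depth(c,[(250,180),(310,180),(230,210),(330,210),(220,160),(330,160)]).round(4).tolist())
print('hole',at_z(c,[(280.2,180.3)],.050-.008).round(4), 'corners',at_z(c,[(180,155),(381,156)],.050-.024).round(4))
im=c['color'][140:230,170:390];cv2.imwrite('pics/w3z.png',cv2.resize(im,None,fx=3.5,fy=3.5,interpolation=cv2.INTER_CUBIC))
```

```text
[[-0.0179, -0.0366, 0.043], [0.0177, -0.0367, 0.0424], [-0.0307, -0.0177, 0.0436], [0.0306, -0.0178, 0.0433], [-0.0321, -0.0506, 0.0276], [0.0268, -0.0506, 0.0282]]
hole [[ 0.0001 -0.0366  0.042 ]] corners [[-0.0527 -0.0535  0.026 ]
 [ 0.0532 -0.053   0.026 ]]
```

View pics/w3z.png

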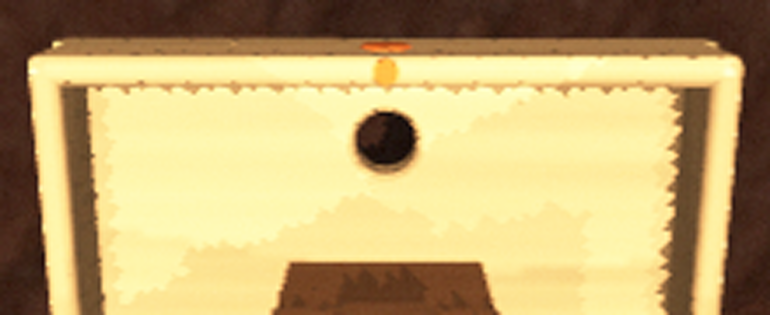

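```bash
python3 plan.py .4375 .074 .15 -1.855 8
```

```text
t 5.97 pos [ 0.5104 -0.1808  0.1596] yaw -1.01 zaxis [-0.001  0.001 -1.   ] F [ 0.   0.9 -4.8] w 0.175 j7 -0.4
-1 -0.29 0.04 0 0 1; -1 -0.18 0.04 0 0 1; -1 -0.08 0.04 0 0 1; -1 0.02 0.04 0 0 1; -1 0.12 0.04 0 0 1; -1 0.22 0.03 0 0 1; -1 0.33 0.04 0 0 1; -1 0.44 0.04 0.01 0 1
end [0.4423 0.0568 0.1505] left [-0.0048  0.0172 -0.0005]
```

```bash
python3 -m pendant '-1 -0.3 0 0 0 0.6; -1 -0.2 0 0 0 1; -1 -0.1 0 0 0 1; -1 0 0 0 0 1; -1 0.1 0 0 0 1; -1 0.2 0 0 0 1; -1 0.3 0 0 0 1; -0.9 0.4 0 0 0 1'; python3 plan.py .4375 .074 .15 -1.855 3
```

```text
time_s: 6.98
position: [0.4355, 0.0566, 0.1535]
ee_rot: [-0.621, 0.784, 0.002, -0.006]
wrist_force: [0.7, -0.4, -3.6]
width: 0.176
t 6.97 pos [0.4355 0.0566 0.1535] yaw -1.802 zaxis [-0.011 -0.004 -1.   ] F [ 0.7 -0.4 -3.6] w 0.176 j7 -1.6
-0.58 0.07 0.11 0.1 -0.07 0.53; 0 0 0 0 0 0; 0 0 0 0 0 0
end [0.4374 0.0741 0.1501] left [ 0.0001 -0.0001 -0.0001]
```

```bash
python3 -m pendant '-0.3 0.05 0.1 0.1 -0.07 0.5; 0 0 0 0 0 0; 0 0 0 0 0 0'; python3 plan.py .4375 .074 .15 -1.855 1
cat > snap.py <<'E'
from h import *
import sys
n=sys.argv[1]
s=bot.get_state()
c=cam('wrist');cv2.imwrite(f'pics/{n}.png',c['color'])
np.savez(n+'.npz',pos=s['position'],rot=s['ee_rot'],**{k:np.array(v) for k,v in c.items()})
E
python3 snap.py w4
```

```text
time_s: 7.35
position: [0.4339, 0.0676, 0.1487]
ee_rot: [-0.602, 0.798, 0.0, -0.002]
wrist_force: [0.5, -0.7, -3.8]
width: 0.176
t 7.35 pos [0.4339 0.0676 0.1487] yaw -1.849 zaxis [-0.004 -0.002 -1.   ] F [ 0.5 -0.7 -3.8] w 0.176 j7 -1.65
-0.24 -0.05 -0.04 0.03 -0.03 0.06
end [0.4374 0.0741 0.1499] left [ 0.0001 -0.0001  0.0001]
```

View pics/w4.png

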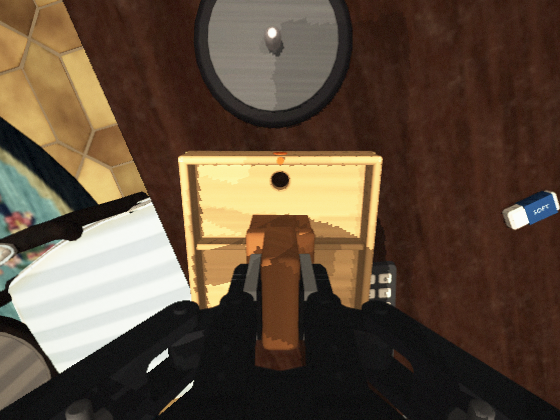

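The carousel disc is ahead of the tray with the spindle tip at (272,33), but the pin is just out of the top of the frame. I'll back off about 35 mm to see it.

```bash
python3 -m pendant '-0.24 0.6 -0.04 0.03 -0.03 0.06; 0 0.6 0 0 0 0; 0 0 0 0 0 0; 0 0 0 0 0 0'; python3 plan.py .4375 .074 .15 -1.855 1
python3 snap.py w5; python3 -c "
import cv2;im=cv2.imread('pics/w5.png');cv2.imwrite('pics/w5z.png',cv2.resize(im[0:150,190:390],None,fx=4,fy=4,interpolation=cv2.INTER_CUBIC))"
```

```text
time_s: 7.9
position: [0.4024, 0.0819, 0.1504]
ee_rot: [-0.599, 0.801, -0.001, 0.001]
wrist_force: [-0.4, 0.1, -3.2]
width: 0.178
t 7.9 pos [0.4024 0.0819 0.1504] yaw -1.858 zaxis [ 0.002 -0.    -1.   ] F [-0.4  0.1 -3.2] w 0.178 j7 -1.75
-0.07 -1 0.01 -0.02 0 -0.03
end [0.4317 0.0754 0.1502] left [ 0.0058 -0.0014 -0.0002]
```

View pics/w5z.png

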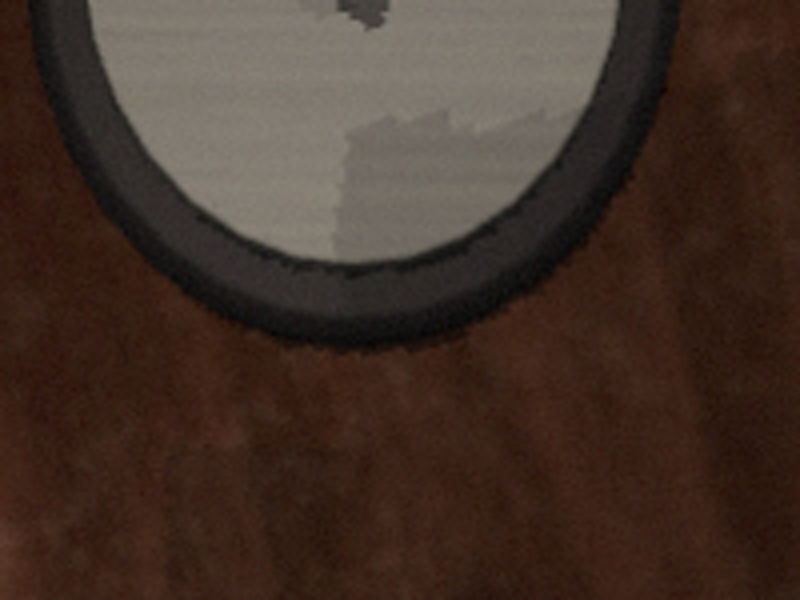

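That was the wrong way: backing off pushed the carousel further up the frame. I'll go forward instead, which is on the route anyway.

```bash
python3 -m pendant '-0.03 -1 0 -0.02 0 0; -0.03 -1 0 0 0 0; 0 0 0 0 0 0; 0 0 0 0 0 0'; python3 plan.py .4615 .067 .15 -1.855 1
python3 snap.py w6; python3 -c "
import cv2;im=cv2.imread('pics/w6.png');cv2.imwrite('pics/w6z.png',cv2.resize(im[0:150,190:390],None,fx=4,fy=4,interpolation=cv2.INTER_CUBIC))"
```

```text
time_s: 8.45
position: [0.4633, 0.0649, 0.15]
ee_rot: [-0.598, 0.801, -0.0, -0.0]
wrist_force: [0.4, -0.5, -3.4]
width: 0.179
t 8.45 pos [0.4633 0.0649 0.15  ] yaw -1.859 zaxis [-0.001 -0.001 -1.   ] F [ 0.4 -0.5 -3.4] w 0.179 j7 -1.61
-0.05 0.08 0 0.01 -0.01 -0.04
end [0.4614 0.067  0.15  ] left [0.0001 0.     0.    ]
```

View pics/w6z.png

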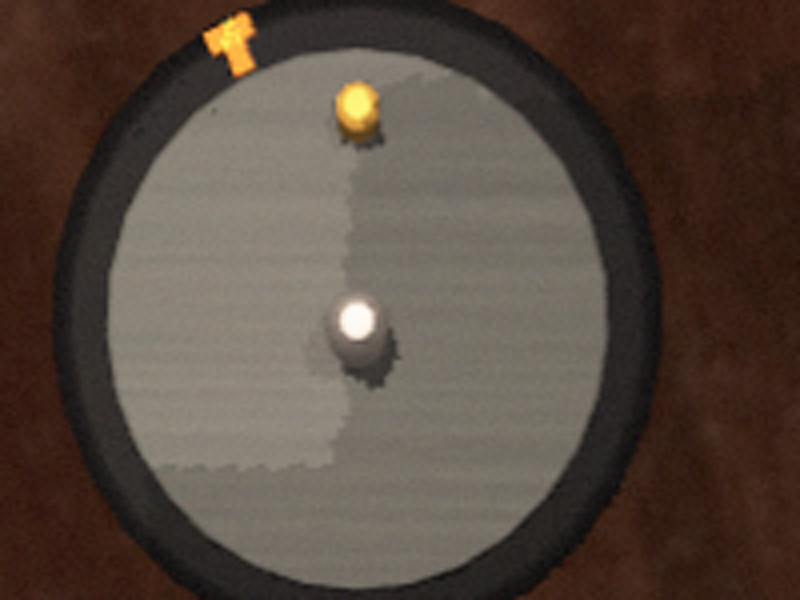

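The close view now shows the pin top at zoom (357,103) and the spindle tip at zoom (357,321), nearly in line with the tray's x axis. The tray hole is in the same image, so I can measure everything in the tool frame.

Run:
```python
from h import *
z=np.load('w6.npz',allow_pickle=True);c={k:z[k] for k in z.files}
u=lambda a,b:(190+(a+.5)/4-.5,(b+.5)/4-.5)
sp=at_z(c,[u(357,321)],.052)[0];pin=at_z(c,[u(357,103)],.034)[0]
v=pin-sp;print('spindle',sp,'pin',pin,'r',np.hypot(*v[:2]),'bearing',np.arctan2(v[1],v[0]))
d=at_z(c,[u((107+607)/2,(48+587)/2)],.022);print('disc',d)
M=R.from_quat(z['rot'])
print('spindle in tool',M.inv().apply(sp-z['pos']),'pin',M.inv().apply(pin-z['pos']))
c['T']=c['hand_eye'];print('hole tool',at_z(c,[(280.2,180.3)],.042))
cv2.imwrite('pics/w6h.png',cv2.resize(c['color'][140:230,170:390],None,fx=3.5,fy=3.5,interpolation=cv2.INTER_CUBIC))
```

```text
spindle [0.55626819 0.03735725 0.052     ] pin [0.59266066 0.02658144 0.034     ] r 0.03795431998530127 bearing -0.28787477428393027
disc [[0.5595286  0.03643964 0.022     ]]
spindle in tool [-9.88594930e-05 -9.69867255e-02  9.79214500e-02] pin [-1.15032453e-04 -1.34950454e-01  1.15901591e-01]
hole tool [[ 0.00077574 -0.03682671  0.042     ]]
```

View pics/w6h.png

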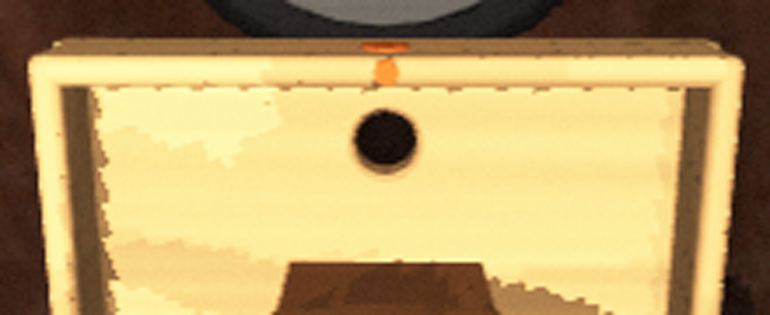

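```bash
python3 plan.py .5582 .0377 .125 -1.857 5
```

```text
t 8.5 pos [0.4635 0.065  0.1501] yaw -1.858 zaxis [-0. -0. -1.] F [ 0.2  0.1 -3.5] w 0.177 j7 -1.61
-0.01 -1 0.26 0 0 -0.01; 0 -1 0.25 0 0 0; -0.01 -1 0.26 0 0 0; 0 -0.28 0.07 0 0 0; 0 0 0 0 0 0
end [0.5581 0.0377 0.1249] left [ 0.0001 -0.      0.0001]
```

```bash
python3 -m pendant '0 -1 0.25 0 0 0; 0 -1 0.25 0 0 0; 0 -0.9 0.25 0 0 0; 0 0 0 0 0 0; 0 0 0 0 0 0; 0 0 0 0 0 0'; python3 plan.py .5582 .0377 .115 -1.857 3
```

```text
time_s: 9.25
position: [0.5447, 0.0431, 0.1264]
ee_rot: [-0.6, 0.8, 0.002, -0.001]
wrist_force: [0.4, 0.2, -3.7]
width: 0.175
t 9.25 pos [0.5447 0.0431 0.1264] yaw -1.854 zaxis [-0.004  0.003 -1.   ] F [ 0.4  0.2 -3.7] w 0.175 j7 -1.48
0.05 -0.48 0.38 0.05 0.01 0.03; 0 0 0 0 0 0; 0 0 0 0 0 0
end [0.5581 0.0376 0.1149] left [0.0001 0.0001 0.0001]
```

```bash
python3 -m pendant '0.05 -0.5 0.3 0.05 0.01 0.03; 0 0 0 0 0 0; 0 0 0 0 0 0; 0 0 0 0 0 0'; python3 plan.py .5582 .0377 .115 -1.857 3
```

```text
time_s: 9.75
position: [0.5586, 0.0382, 0.1171]
ee_rot: [-0.6, 0.8, 0.0, 0.001]
wrist_force: [-0.4, -1.1, -3.3]
width: 0.176
t 9.75 pos [0.5586 0.0382 0.1171] yaw -1.856 zaxis [ 0.     0.001 -1.   ] F [-0.4 -1.1 -3.3] w 0.176 j7 -1.46
0.02 0.01 0.07 0 0.01 0.01; 0 0 0 0 0 0; 0 0 0 0 0 0
end [0.5582 0.0377 0.115 ] left [0. 0. 0.]
```

Now centred over the spindle to within a millimetre. I'll descend slowly and watch the force.

```bash
python3 -m pendant '0.02 0.02 0.3 0 0 0; 0 0 0 0 0 0; 0 0 0 0 0 0'; python3 plan.py .5582 .0377 .095 -1.857 1
python3 - <<'E'
from h import *
c=cam('scene');cv2.imwrite('pics/s7.png',cv2.resize(c['color'][170:290,150:310],None,fx=5,fy=5,interpolation=cv2.INTER_CUBIC))
E
```

```text
time_s: 10.12
position: [0.5575, 0.0379, 0.1074]
ee_rot: [-0.6, 0.8, 0.001, 0.0]
wrist_force: [-0.0, -0.1, -2.6]
width: 0.178
t 10.12 pos [0.5575 0.0379 0.1074] yaw -1.856 zaxis [ 0.     0.001 -1.   ] F [-0.  -0.1 -2.6] w 0.178 j7 -1.45
0 -0.03 0.41 0 0.01 0.01
end [0.5583 0.0377 0.0951] left [-0.0001  0.     -0.0001]
```

View pics/s7.png

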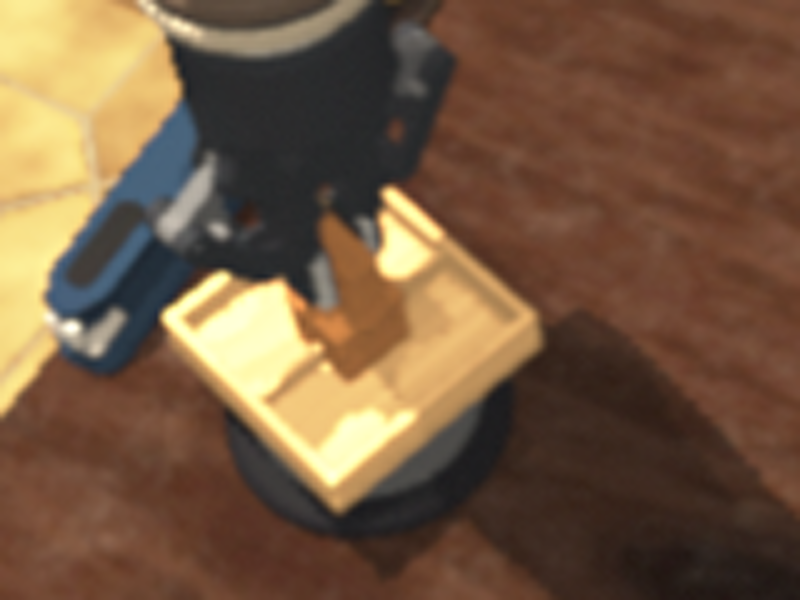

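The tray is hovering centred over the carousel, and the stapler is clear below the fingers. Continuing down.

```bash
python3 -m pendant '0 -0.03 0.2 0 0 0; 0 0 0.1 0 0 0; 0 0 0 0 0 0'; python3 plan.py .5582 .0377 .09 -1.857 1
```

```text
time_s: 10.55
position: [0.5584, 0.0377, 0.0977]
ee_rot: [-0.6, 0.8, 0.001, 0.0]
wrist_force: [0.4, 0.4, -3.9]
width: 0.175
t 10.55 pos [0.5584 0.0377 0.0977] yaw -1.855 zaxis [-0.     0.001 -1.   ] F [ 0.4  0.4 -3.9] w 0.175 j7 -1.44
0 0 0.26 0 0.01 0.02
end [0.5584 0.0377 0.0899] left [-0.0002 -0.      0.0001]
```

```bash
python3 -m pendant '0 0 0.13 0 0 0; 0 0 0.1 0 0 0; 0 0 0 0 0 0'; python3 plan.py .5582 .0377 .085 -1.857 1
```

```text
time_s: 10.92
position: [0.5584, 0.0378, 0.0903]
ee_rot: [-0.6, 0.8, 0.001, 0.0]
wrist_force: [0.3, 0.7, -3.4]
width: 0.178
t 10.93 pos [0.5584 0.0378 0.0903] yaw -1.855 zaxis [-0.     0.001 -1.   ] F [ 0.3  0.7 -3.4] w 0.178 j7 -1.43
0 0 0.18 0 0.01 0.02
end [0.5584 0.0378 0.0849] left [-0.0002 -0.0001  0.0001]
```

There's no side force, and the straight part of the spindle is already inside the bore. Now small steps past pin height (TCP about 0.084).

```bash
python3 -m pendant '0 0 0.12 0 0 0; 0 0 0 0 0 0'; python3 plan.py .5582 .0377 .082 -1.857 1;python3 -m pendant '0 0 0.12 0 0 0; 0 0 0 0 0 0';  python3 plan.py .5582 .0377 .078 -1.857 1
```

```text
time_s: 11.18
position: [0.5584, 0.0378, 0.0865]
ee_rot: [-0.6, 0.8, 0.001, 0.0]
wrist_force: [-0.8, -0.7, -4.1]
width: 0.179
t 11.18 pos [0.5584 0.0378 0.0865] yaw -1.855 zaxis [ 0.     0.001 -1.   ] F [-0.8 -0.7 -4.1] w 0.179 j7 -1.43
0 0.01 0.15 0 0.01 0.02
end [0.5581 0.0379 0.082 ] left [ 0.0001 -0.0002 -0.    ]
time_s: 11.42
position: [0.5584, 0.0378, 0.0827]
ee_rot: [-0.6, 0.8, 0.001, 0.0]
wrist_force: [-0.4, 0.3, -3.3]
width: 0.177
t 11.43 pos [0.5584 0.0378 0.0827] yaw -1.855 zaxis [ 0.     0.001 -1.   ] F [-0.4  0.3 -3.3] w 0.177 j7 -1.42
0.01 0.01 0.16 0 0.01 0.02
end [0.5581 0.0376 0.0779] left [0.0001 0.0001 0.0001]
```

```bash
python3 -m pendant '0 0 0.08 0 0 0; 0 0 0 0 0 0'; python3 plan.py .5582 .0377 .078 -1.857 1
```

```text
time_s: 11.68
position: [0.5585, 0.0378, 0.0801]
ee_rot: [-0.6, 0.8, 0.0, 0.0]
wrist_force: [-0.3, -0.5, -3.5]
width: 0.178
t 11.68 pos [0.5585 0.0378 0.0801] yaw -1.855 zaxis [ 0.     0.001 -1.   ] F [-0.3 -0.5 -3.5] w 0.178 j7 -1.42
0.01 0.01 0.07 0 0.01 0.02
end [0.5581 0.0376 0.078 ] left [ 0.0001  0.0001 -0.    ]
```

The underside is now below pin-top height with the force unchanged, so the pin is in the hole. I'll continue in 2–3 mm steps.

```bash
python3 -m pendant '0 0 0.09 0 0 0; 0 0 0 0 0 0'; python3 -m pendant '0 0 0.09 0 0 0; 0 0 0 0 0 0'; python3 plan.py .5582 .0377 .072 -1.857 1
```

```text
time_s: 11.92
position: [0.5585, 0.0378, 0.0773]
ee_rot: [-0.6, 0.8, 0.0, 0.001]
wrist_force: [-0.9, -0.1, -3.6]
width: 0.177
time_s: 12.18
position: [0.5585, 0.0378, 0.0744]
ee_rot: [-0.6, 0.8, 0.001, 0.001]
wrist_force: [0.1, 0.3, -3.6]
width: 0.172
t 12.18 pos [0.5585 0.0378 0.0744] yaw -1.855 zaxis [ 0.     0.001 -1.   ] F [ 0.1  0.3 -3.6] w 0.172 j7 -1.41
0.01 0.01 0.08 0 0.01 0.02
end [0.5581 0.0376 0.072 ] left [0.0001 0.0001 0.    ]
```

```bash
python3 -m pendant '0 0 0.05 0 0 0; 0 0 0 0 0 0'; python3 -m pendant '0 0 0.04 0 0 0; 0 0 0 0 0 0'
```

```text
time_s: 12.42
position: [0.5586, 0.0378, 0.0728]
ee_rot: [-0.6, 0.8, 0.0, 0.001]
wrist_force: [-0.0, -0.4, -4.4]
width: 0.18
time_s: 12.68
position: [0.5588, 0.0378, 0.0722]
ee_rot: [-0.6, 0.8, 0.001, 0.001]
wrist_force: [-1.7, -0.6, -2.2]
width: 0.179
```

```bash
python3 -m pendant '0 0 0.04 0 0 0; 0 0 0 0 0 0'; python3 -m pendant '0 0 0.04 0 0 0; 0 0 0 0 0 0'
```

```text
time_s: 12.92
position: [0.5588, 0.0378, 0.0723]
ee_rot: [-0.6, 0.8, 0.001, 0.001]
wrist_force: [-0.2, -1.0, -2.9]
width: 0.179
time_s: 13.18
position: [0.5589, 0.0378, 0.0722]
ee_rot: [-0.6, 0.8, 0.001, 0.002]
wrist_force: [-0.7, -1.6, -1.8]
width: 0.179
```

The height has stopped at 0.0722, which matches the expected home height of 0.072, and the load is starting to transfer. I'll release it.

```bash
python3 -m pendant '0 0 0 0 0 0; 0 0 0 0 0 0; 0 0 0 0 0 0; 0 0 0 0 0 0; 0 0 0 0 0 0; 0 0 0 0 0 0' 1;  python3 - <<'E'
from h import *
c=cam('scene');cv2.imwrite('pics/s8.png',cv2.resize(c['color'][170:290,150:310],None,fx=5,fy=5,interpolation=cv2.INTER_CUBIC))
E
```

```text
time_s: 13.92
position: [0.5598, 0.0379, 0.0721]
ee_rot: [-0.6, 0.8, 0.001, 0.002]
wrist_force: [-0.3, -0.5, 0.2]
width: 0.999
```

View pics/s8.png

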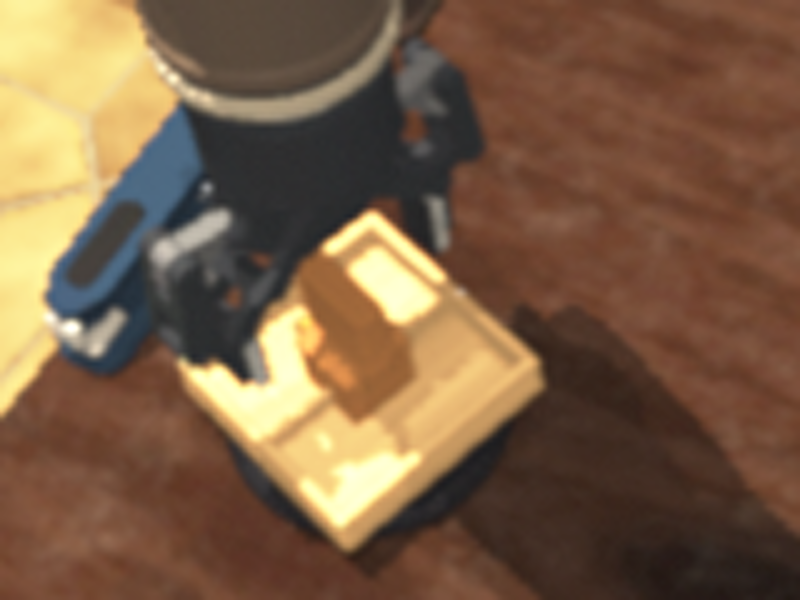

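The fingers are open on both sides of the fin and the tray sits low on the base. I'll retreat straight up and check.

```bash
python3 -m pendant '0 0 -0.5 0 0 0; 0 0 -1 0 0 0; 0 0 -1 0 0 0; 0 0 -1 0 0 0; 0 0 -1 0 0 0; 0 0.5 0 0 0 0; 0 0 0 0 0 0; 0 0 0 0 0 0'; python3 snap.py w9
python3 - <<'E'
from h import *
z=np.load('w9.npz',allow_pickle=True);c={k:z[k] for k in z.files}
cv2.imwrite('pics/w9a.png',c['color'])
np.savez
s=cam('scene');t=cam('top')
cv2.imwrite('pics/s9.png',np.hstack([cv2.resize(s['color'][190:290,170:290],(400,333)),cv2.resize(t['color'][150:230,180:276],(400,333))]))
np.savez('s9.npz',**{k:np.array(v) for k,v in s.items()})
E
```

```text
time_s: 14.98
position: [0.5442, 0.0405, 0.2161]
ee_rot: [-0.599, 0.801, 0.001, 0.003]
wrist_force: [-0.7, 0.5, -0.0]
width: 1.003
```

View pics/w9a.png

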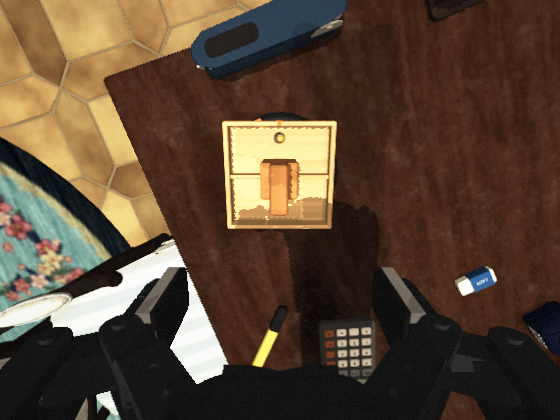

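View pics/s9.png

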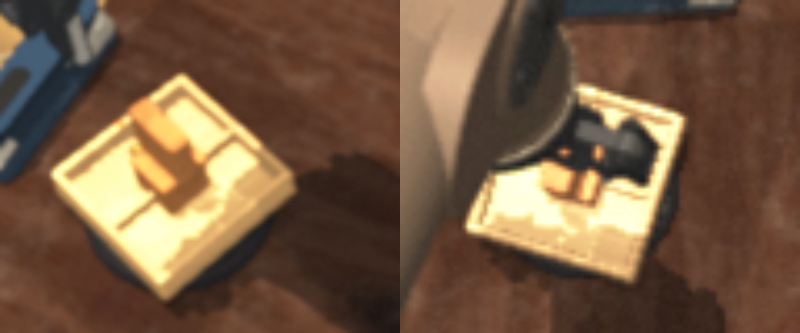

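The wrist view shows the brass pin inside the tray's hole at (280,138), and the tray square on the disc. Next I'll check height, tilt and centring numerically.

Run:
```python
from h import *
z=np.load('w9.npz',allow_pickle=True);c={k:z[k] for k in z.files}
vv,uu=np.mgrid[128:222,232:330];uv=np.c_[uu.ravel(),vv.ravel()]
P=by_depth(c,uv);k=(abs(P[:,2]-.029)<.006);Q=P[k]
A=np.c_[Q[:,:2]-Q[:,:2].mean(0),np.ones(len(Q))]
for _ in range(3):
    s=np.linalg.lstsq(A,Q[:,2],rcond=None)[0];r=abs(Q[:,2]-A@s);A,Q=A[r<.002],Q[r<.002]
print('floor z median (expect .030)',np.median(Q[:,2]),'tilt',np.hypot(*s[:2]),'n',len(Q))
print('desk z',by_depth(c,[(360,150),(200,150),(380,250)])[:,2],'fin top (.103)',by_depth(c,[(280,190),(279,205)])[:,2])
C=at_z(c,[(222.5,122.5),(336.5,122.5),(331.5,228),(228.5,228)],.046);print(C.mean(0),np.linalg.norm(C-np.roll(C,1,0),axis=1))
print('pin',at_z(c,[(280,138)],.034))
h=np.load('s9.npz',allow_pickle=True);s={k:h[k] for k in h.files}
u=lambda a,b:(170+a*.3,190+b*.3)
C=at_z(s,[u(181,76),u(297,183),u(165,290),u(54,176)],.046);print('scene',C.mean(0),np.linalg.norm(C-np.roll(C,1,0),axis=1))
st=bot.get_state();print(st['time_s'],np.round(st['wrist_force'],2))
```

```text
floor z median (expect .030) 0.028782294463973762 tilt 0.0011752432582167584 n 6528
desk z [-0.00278954 -0.00116335 -0.00138445] fin top (.103) [0.10053984 0.10240578]
[0.55688575 0.03718569 0.046     ] [0.10694925 0.10850445 0.10676389 0.10834384]
pin [[0.59345964 0.02617824 0.034     ]]
scene [0.55222591 0.04282079 0.046     ] [0.10785411 0.11592086 0.10671844 0.11171124]
15.125 [ 0.56  0.3  -0.67]
```

```bash
python3 -c "
from workcell import bot
print(bot.close_job())"
```

```text
the job is handed in; nothing more can be done
None
```

The tray is back on its carousel, released, and the job is handed in at about 15 s of the 64 s allowed. I found the pin by sight at a bearing of about −0.286 rad and turned the tray to match it in the air. I then lowered it in small steps over the spindle and pin. It never stood on the pin, and the wrist force stayed within a few newtons all the way down.

**Last checks:**
- **Height:** the tray floor measured 28.8 mm, about 30 mm after correcting for the depth camera reading the desk 1–3 mm low. 30 mm is the home height.
- **Level:** tilt was about 0.001 rad.
- **Pin:** the brass pin is visible inside the tray's hole.
- **Centring:** the tray's centre is within about 1 mm of the spindle position I measured with the same wrist camera.
- **Clear of the robot:** the gripper is open and well above the tray.

**One check disagreed:** the tray centre from the scene camera's rim corners came out about 6 mm off. Those corners were picked from a coarse zoom, and they gave edge lengths of 107–116 mm instead of 110 mm, so I trusted the closer wrist view.

I saw nothing else on the desk move, but I didn't measure the other objects' final positions.

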